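Lay a transformer down over the fence and load the rocking solder tray

ROBOT

A 6-joint arm with a two-finger parallel gripper is mounted at the origin on the work surface. World frame = base frame: x ahead of the robot, y to its left, z up, the work surface at z = 0. Lengths are in mm, angles in degrees, forces in N, time in s.
With the tool pointing down it reaches from about 350 to 850 mm from the base axis. Payload 8.1 kg.
Tool frame: the origin (TCP) lies at the very end of the fingers, on their centre line; the grasp point (between the pads) lies 19 mm behind it; z points along the fingers, y is the line along which they close (so a half turn about z gives the same grasp; the last joint's range is limited). The gripper opens to 85 mm and grips with 20 to 120 N. Pads are 22 mm wide; open, the fingers measure 114 mm over their backs; the gripper's body (76 mm by 85 mm) begins 54 mm behind the grasp point. The pads swing forward as they close: fully open they stand 13 mm farther back than shut.
Start: joints at [-80.982, 7.471, 85.268, -0, 87.261, -4.893], TCP at [144.273, -582.401, 231.292] pointing down, gripper open.
Joint ranges: [-169.43, 169.43], [-51.17, 129.36], [1.28, 143.12], [-76.62, 256.62], [0, 156.53], [-152.29, 152.29]. Speed limits (degrees/s): [136.94, 136.94, 159.86, 180, 180, 180].

INTERFACE

Orientations are given as [roll, pitch, yaw] about the fixed x, y, z axes, in that order (R = Rz(yaw) Ry(pitch) Rx(roll)).
In Python, from bench import sense, eyes, job, models gives the robot as it stands. The module is installed in compiled form; this text tells all that it offers.
- The arm moves only by the tool apply_moves, never from a script. Its argument "rows" is a list of rows, each a list of 6 numbers: the shift along the tool's x, y, z in mm, then the turn, a rotation vector about the tool's x, y, z in rad. In form: [[dx, dy, dz, rx, ry, rz], ...]. A call has exactly 5 rows; each row shifts and turns the commanded pose from where the row before left it, along the tool's axes as they then stand; what a row does not reach is not made up. A row lasts 1/8 s, in which the tool goes at most 62.5 mm and 10.7 degrees, less where a joint would pass 70% of its speed; a pose out of reach is approached as far as the arm can. A call is refused whole if a number of a shift passes 62.5 or a number of a turn 0.188, either way. A call with a gripper value outside its range is refused whole. "fingers" is the finger opening in mm, from 0 to 85.4, set as the call begins (left out, the last holds). The fingers move at their own pace and stop on an object; "grip_force" is the grip in N (left out, the last holds). Time passes only in rows, so rows that do not move let the fingers close, or fill a call up. It gives the time, the measured TCP pose, the force, the opening and the grip force at its end, in the units of the state.
- sense(): the state, without advancing time (a new reading comes with each control period).
- eyes.snapshot(name): name is "side" or "top" or "wrist"; returns (picture, depth): 384x512x3 uint8, red, green, blue; 384x512 float32, mm along the optical axis (not along the pixel's ray), 0 where there is no reading.
- eyes.get_calibration(name): a dict with "intrinsics" (3x3 intrinsics, pixels), "R" (3x3) and "t" (3): a world point X has camera coordinates R X + t; the wrist camera has in their place "mount" (4x4, takes a point from camera to tool coordinates, whose origin is the TCP and whose axes are the flange's). Camera axes: x right, y down, z forward; pixel columns grow to the right and rows downward; lengths in mm; the calibration is good to about 2 mm. A picture is of the moment at which its call begins: read the wrist's pose just before it. get_calibration takes no time and is no camera call.
- job.hand_in(): hands the job in; it is judged then, once.
Trained networks look in the newest picture that a camera, given by its name, has taken for a name from the list of things; names that differ only in an ending like _2 or _b are one class to them, and where a whole thing is asked for, a point or a joint stands for the part that bears it (a point fixed in the world has none). Each returns a list of dicts, best first, with "confidence" (0 to 1); they miss things now and then, are a little off and sometimes report something else, mostly with a low value. They report only what shows in the picture. A call takes as long as a camera call. They do not tell look-alikes from the thing itself.
- models.boxes_of(name, camera): "xyz" ([x, y, z] in mm, in world coordinates, good to about 4 mm: the middle of the surface that is visible of it).
- models.cut_out(name, camera): "pixels" (384x512 bool, what is visible of it).
- models.place_of(name, camera): "xyz" ([x, y, z] in mm, in world coordinates, good to about 4 mm: a listed point, or the origin of a listed thing).
The state is a dict: "time": time; "joint_pos": joint angles; "qd": joint speeds; "joint_efforts": joint torques, N m; "tool_pos": TCP position; "tcp_rot": TCP orientation; "ft_force": force on the tool from outside, world axes, zero at the start; "wrist_torque": the same for the moment, N m; "finger_gap": finger opening in mm; "grip_force": force on a finger pad.
Only numpy, scipy, OpenCV 4.12 (cv2) and the standard library are available. Lean on these libraries where they do the work, as an engineer would, in place of code of your own. Each camera call takes 0.05 s, during which the arm holds its last target. There are 200 camera calls.

TASK

The small transformer stands on end under the light bar, against the low fence: push it high up so that it tips over the fence edge and comes to rest lying on its side on the cork, and let go of it. Then pick it up and set it down gently on the rocking tray, lengthwise, centred across the tray and with its solder tags towards the stop lip, far enough past the pivot that its weight tips the tray down to the lip end; leave it lying there. Do not knock the light bar or disturb the camera, the jar and the screwdriver.

Things in the scene. Friction and masses are not known exactly. Their poses are not given: they have to be found in the camera images.
- transformer: Mains transformer: steel block 40 x 40 mm, 88 mm long (grey end caps, dark laminated core), about 0.65 kg (varies 15 %). On one end a 4 mm brown terminal board with four brass solder tags. Origin: centre of the end without tags; z runs along the length to the tags. Starts upright (tags up) on the stand's base plate, 1 to 3 mm short of the fence, square to it within 0.04 rad.
- transformer_mid (a point): Centre of the transformer's 88 mm block, 44 mm along its z from the origin.
- transformer_tags (a point): Tip level of the solder tags on the transformer's axis, about 98 mm along its z from the origin.
- stand: Fixed tipping stand. Origin on the bench top right under the near face of the fence, midway along it; x points across the fence, from the standing transformer to the cork deck (away from the robot), y along the fence, z up. Aluminium base plate: top 6 mm above the bench, x -110 to +110 mm, y -135 to +135 mm; the transformer stands on it at x about -22 mm.
- cork (a point): Centre of the cork deck's top, where the transformer is to be laid: 60 mm in the stand's x from its origin, 18 mm above the bench, level with the fence top. The deck runs 50 mm either way in x and 80 mm either way in y. Axes as the stand.
- fence: Fixed steel fence: near face at stand x = 0, 10 mm thick, 160 mm long, top edge 18 mm above the bench. Pushed in +x well above mid-height, the transformer pivots over this edge, passes balance at about 30 degrees of tilt and falls by itself onto the cork, about 12 mm of its length hanging back over the fence. Origin: stand (0, 0, 6 mm); axes as the stand.
- light_bar: Fixed light bar above the standing transformer: 30 mm wide (stand x -38 to -8 mm), 260 mm long along y, underside 198 mm and top 222 mm above the bench, on two 12 mm posts at stand x -23, y +-122 mm. An upright tool cannot reach the standing transformer; one leaning back 35 to 50 degrees to the robot's side gets in under the bar. Origin: stand (-23 mm, 0, 0); axes as the stand.
- rocker (a joint): Tilt of the rocking tray in rad: 0 = level, resting on its counterweighted end, as it starts; 0.22 = fully down at the lip end. No spring: a counterweight (about 0.06 N m) holds it level when empty; the transformer tips it when its middle lies more than about 12 mm past the pivot, surely at 30 to 45 mm. Lightly damped.
- tray_top (a point): Top of the rocking tray right above its pivot, 56 mm above the bench when level. Flat aluminium, no side walls: x -100 to +100 mm along the tray, +x to the lip end; y across, -53 to +53 mm; stop lip 8 mm high at x = 100 mm; z out of the surface. The frame tips with the tray. Fixed pivot cheeks at y +-60 mm, x within 12 mm, reach 58 mm above the bench.
- camera: Bystander: black camera, about 90 x 140 x 96 mm with its lens, origin under the centre of the body without the lens.
- jar: Bystander: small glass jar with black cap, diameter 48 mm, 50 mm tall, origin under its centre.
- screwdriver: Bystander: screwdriver lying flat, 170 mm long, origin under its middle.
Things that resemble listed ones, but are neither listed nor needed, are in the scene too. Of the things that look like the transformer, the smallest one is meant.

How it is judged (in metres and radians):
On the way, in this order (a step that is already met when the one before it is completed fails the run):
1. the transformer is being tipped over the fence: tilted 15 to 70 degrees and bearing on the fence (angle between transformer's own z axis and vertical between 0.26 and 1.22 rad and contact force between transformer and fence above 0.3 N), for 0.05 s.
2. it lies on its side on the cork deck, at rest and let go (angle between transformer's own z axis and vertical between 1.45 and 1.69 rad and z of transformer_mid in the frame of stand between 0.032 and 0.044 m and x of transformer_mid in the frame of stand between 0 and 0.11 m and linear speed of transformer below 0.02 m/s and contact force between the fingers and transformer below 0.1 N), for 0.2 s.
At the end, for the whole second after the job is handed in: The tray is tipped down at its lip end (joint over 0.19 rad); the transformer lies flat on the tray on one of its sides, lengthwise within 0.2 rad, tags towards the lip, its middle within 25 mm of the tray's centre line and 12 to 70 mm past the pivot, at rest and released (value of joint rocker above 0.19 rad and angle between the z axis of transformer and the x axis of tray_top, either way round below 0.2 rad and x of transformer_tags in the frame of tray_top above 0.05 m and x of transformer_mid in the frame of tray_top between 0.012 and 0.07 m and y of transformer_mid in the frame of tray_top between -0.025 and 0.025 m and z of transformer_mid in the frame of tray_top between 0.014 and 0.027 m and linear speed of transformer below 0.02 m/s and contact force between the fingers and transformer below 0.1 N); the robot touches nothing.
It fails at once if the light bar or its posts are struck (over 8 N) (contact force between anything else and light_bar above 8 N).
It fails at once if the transformer is dropped or flung (faster than 0.8 m/s while not held) (linear speed of transformer above 0.8 m/s and contact force between the fingers and transformer below 0.1 N).
It fails at once if the camera is disturbed (moved over 25 mm) (distance of camera from where it was at the start of the episode above 0.025 m).
It fails at once if the jar is disturbed (moved over 25 mm) (distance of jar from where it was at the start of the episode above 0.025 m).
It fails at once if the screwdriver is disturbed (moved over 25 mm) (distance of screwdriver from where it was at the start of the episode above 0.025 m).
It also fails if it takes over 72 s, if anything falls off the work surface, if the arm or the gripper's body presses on something with over 40 N, if the wrist force passes 120 N, or if a joint passes its speed limit or range.

## Working session

There is one attempt and no reset: what is moved stays moved. The work goes in short steps, Python scripts to look and compute and a tool call to move; the robot and the scene stay as the last step left them, time stands still between calls to the robot, and variables do not carry over. Pictures are saved under pics/ and viewed, at most 10 in all, crops included, and the job is handed in when it is done.

Besides the shell and the picture viewer there is one more tool, called after "Call:" by a JSON object that holds its "method" and its "body". apply_moves: Moves the arm, as the interface text tells. Its arguments: {"type":"object","properties":{"rows":{"type":"array"},"fingers":{"type":"number"},"grip_force":{"type":"number"}},"required":["rows"]}

```bash
mkdir -p pics; cat > h.py <<'E'
import numpy as np, cv2
from scipy.spatial.transform import Rotation as R
from bench import sense, eyes, job, models
def cloud(cam, d):
    c=eyes.get_calibration(cam); K=np.array(c["intrinsics"]); 
    v,u=np.mgrid[0:384,0:512]
    P=np.stack([(u-K[0,2])/K[0,0]*d,(v-K[1,2])/K[1,1]*d,d],-1)
    if cam=="wrist":
        s=sense(); M=np.array(c["mount"]); P=P@M[:3,:3].T+M[:3,3]
        return P@R.from_euler('xyz',s["tcp_rot"],degrees=True).as_matrix().T+np.array(s["tool_pos"])
    return (P-np.array(c["t"]))@np.array(c["R"])
E
cat > a.py <<'E'
from h import *
s=sense(); print(s)
ims=[]
for c in ["side","top"]:
    p,d=eyes.snapshot(c); np.savez(f"{c}.npz",p=p,d=d)
    cv2.imwrite(f"pics/{c}0.png",cv2.resize(p[:,:,::-1],(800,600)))
    for n in ["transformer","transformer_mid","transformer_tags","stand","cork","tray_top","light_bar","camera","jar","screwdriver"]:
        try: print(c,n,[(np.round(x["xyz"]).tolist(),round(x["confidence"],2)) for x in models.place_of(n,c)][:5])
        except Exception as e: print(c,n,e)
E
python3 a.py
```

```text
{'time': 0.0, 'joint_pos': array([-8.09829288e+01,  7.51735974e+00,  8.53299001e+01,  3.24474602e-04,
        8.72624107e+01, -4.89335540e+00]), 'qd': array([-0.07542448,  0.03840045,  0.03651012, -0.04512361, -0.08531737,
       -0.06116833]), 'joint_efforts': array([-4.55940744e-04, -5.69403005e+01, -5.00555098e+01, -2.78490425e-04,
        1.46291495e-02,  3.65978778e-06]), 'tool_pos': array([ 144.17502325, -581.84096132,  230.21502268]), 'tcp_rot': array([-1.79890757e+02, -9.67793656e-03,  1.39104015e+01]), 'ft_force': array([-0.33399048,  0.05346665,  0.80904102]), 'wrist_torque': array([-0.05699516, -0.06361736,  0.01684486]), 'grip_force': 0.0, 'finger_gap': 85.3706591172396}
side transformer [([431.0, 242.0, 2.0], 0.93), ([463.0, 141.0, 0.0], 0.81), ([620.0, 203.0, 4.0], 0.61)]
side transformer_mid [([429.0, 244.0, 59.0], 0.67), ([463.0, 146.0, 54.0], 0.57), ([621.0, 199.0, 51.0], 0.55)]
side transformer_tags [([430.0, 237.0, 128.0], 0.88), ([622.0, 199.0, 104.0], 0.84), ([491.0, -429.0, -2.0], 0.61), ([462.0, 143.0, 127.0], 0.59), ([620.0, 202.0, 2.0], 0.31)]
side stand [([6
[... 216 characters left out ...]
e screwdriver [([600.0, 412.0, 3.0], 0.5)]
top transformer [([622.0, 200.0, 4.0], 0.86), ([430.0, 242.0, 1.0], 0.7), ([462.0, 140.0, 2.0], 0.57)]
top transformer_mid [([624.0, 203.0, 52.0], 0.87), ([428.0, 240.0, 58.0], 0.69), ([461.0, 144.0, 56.0], 0.66)]
top transformer_tags [([462.0, 139.0, 127.0], 0.96), ([621.0, 196.0, 101.0], 0.86), ([432.0, 241.0, 128.0], 0.59)]
top stand [([644.0, 178.0, 1.0], 0.59)]
top cork [([704.0, 181.0, 18.0], 0.82)]
top tray_top [([624.0, -163.0, 58.0], 0.58)]
top light_bar []
top camera [([641.0, -446.0, 3.0], 0.76)]
top jar [([495.0, -426.0, 0.0], 0.66), ([640.0, -444.0, 2.0], 0.38)]
top screwdriver [([598.0, 417.0, 1.0], 0.79), ([639.0, -446.0, 1.0], 0.16)]
```

View pics/side0.png

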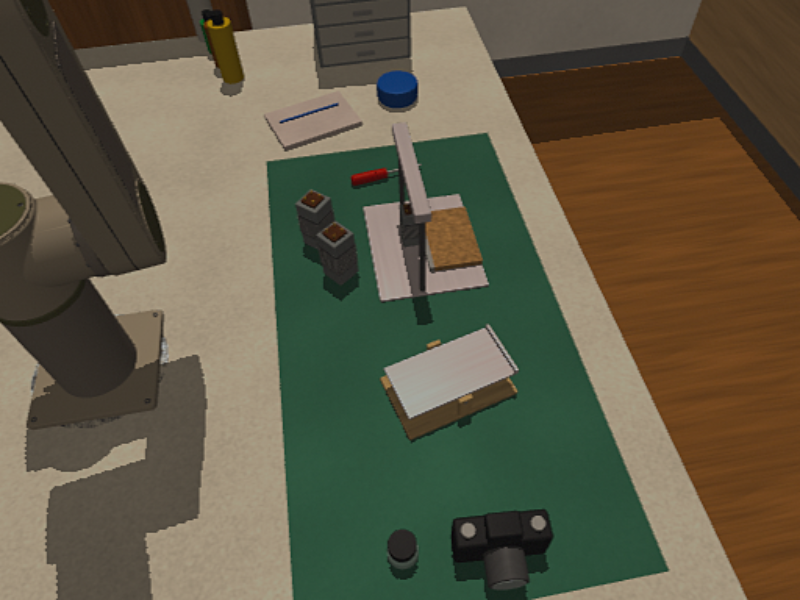

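View pics/top0.png

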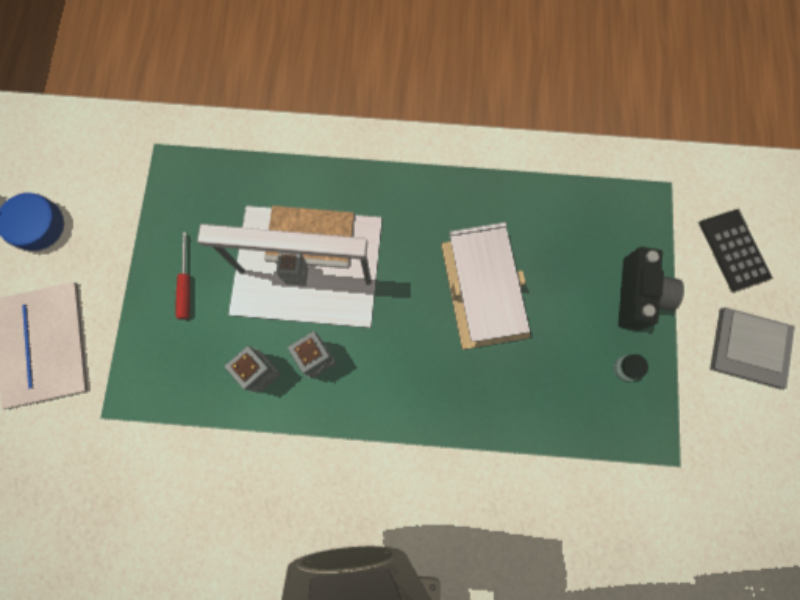

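Both views show three transformer-like blocks. Two tall decoys stand on the mat at top-view px (247,368) and (310,353), with tags at about 127 mm. The small one is under the light bar at (291,268), with tags at about 103 mm including the 6 mm plate. The one under the bar is meant: it is the smallest and the only one on the stand. I'll confirm it in a crop and measure the stand and tray yaw.

```bash
cat > b.py <<'E'
from h import *
A=[]
for c in ["side","top"]:
    z=np.load(f"{c}.npz"); p,d=z["p"],z["d"]; P=cloud(c,d)
    def rect(lo,hi,x0,x1,y0,y1,nm,extra=None):
        m=(d>0)&(P[...,2]>lo)&(P[...,2]<hi)&(P[...,0]>x0)&(P[...,0]<x1)&(P[...,1]>y0)&(P[...,1]<y1)
        if extra is not None: m&=extra
        q=P[m][:,:2].astype(np.float32)
        if len(q)<10: print(c,nm,len(q));return
        r=cv2.minAreaRect(q); print(c,nm,len(q),np.round(r[0],1),np.round(r[1],1),round(r[2],2),'z',np.round(np.median(P[m][:,2]),1))
    hsv=cv2.cvtColor(p,cv2.COLOR_RGB2HSV)
    cork=(hsv[...,0]>8)&(hsv[...,0]<22)&(hsv[...,1]>110)
    rect(12,26,560,790,60,300,'cork',cork)
    rect(2,12,500,790,20,340,'plate',hsv[...,1]<60)
    rect(190,235,540,720,0,360,'bar')
    rect(50,62,480,760,-280,-50,'tray')
    rect(62,75,480,800,-300,-30,'lip')
    rect(30,112,590,660,140,250,'trafo')
    rect(80,112,590,660,140,250,'trafotop')
    m=(d>0)&(P[...,2]>30)&(P[...,2]<85)&(np.abs(P[...,0]-620)<40)&(np.abs(P[...,1]-195)<50); q=P[m]
    if len(q): print(np.percentile(q,[2,50,98],axis=0).round(1))
z=np.load("side.npz")["p"]; A.append(cv2.resize(z[100:200,180:320,::-1],(560,400),interpolation=cv2.INTER_CUBIC))
cv2.imwrite("pics/crop.png",A[0])
E
python3 b.py
```

```text
side cork 1056 [702.2 183.8] [166.2 100.6] 89.67 z 19.0
side plate 2317 [642.4 185.4] [279.5 223.6] 89.52 z 6.9
side bar 736 [619.9 181.2] [262.   30.4] 89.53 z 222.6
side tray 2697 [ 624.3 -160.2] [204.2 130. ] 14.4 z 56.8
side lip 83 [ 651.  -153.7] [153.2 119.6] 13.9 z 64.7
side trafo 218 [616.5 196.8] [33.1 45.9] 6.0 z 72.6
side trafotop 89 [611.9 197.3] [21.6 42.8] 1.17 z 95.3
[[600.8 176.5  32. ]
 [614.9 180.6  55.6]
 [631.9 211.5  82.3]]
top cork 705 [704.3 180.6] [155.9  95.6] 89.29 z 18.2
top plate 3810 [634.8 176.6] [265.9 304.3] 4.75 z 6.1
top bar 1484 [619.1 181.3] [258.4  31.3] 89.52 z 221.6
top tray 2650 [ 625.  -161.7] [206.5 128. ] 14.51 z 56.2
top lip 71 [ 691.1 -115.8] [ 68.9 151.7] 55.26 z 64.3
top trafo 316 [620.  197.1] [40.9 40.7] 89.69 z 93.2
top trafotop 212 [618.6 196.7] [37.6 40. ] 0.55 z 95.5
[[599.8 176.7  32.5]
 [601.  182.4  59.3]
 [637.7 215.9  83.7]]
```

View pics/crop.png

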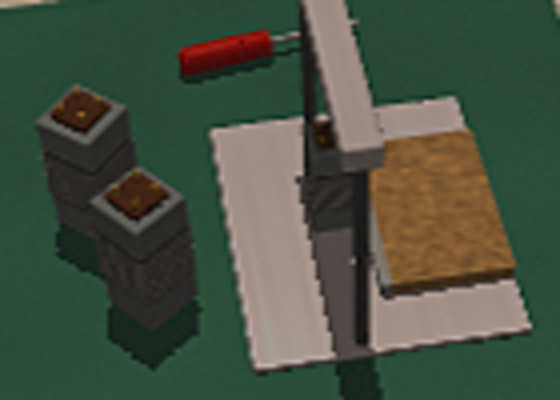

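The crop confirms it: the block on the stand under the bar is smaller than the two free-standing decoys. Next is a small planner.

```bash
cat > plan.py <<'E'
import sys; from h import *
from scipy.linalg import fractional_matrix_power as fp
# usage: plan.py N x y z roll pitch yaw
def T(p,e):
    M=np.eye(4); M[:3,:3]=R.from_euler('xyz',e,degrees=True).as_matrix(); M[:3,3]=p; return M
a=[float(v) for v in sys.argv[1:]]; s=sense()
print('t',round(s["time"],2),'pos',s["tool_pos"].round(1),'rot',s["tcp_rot"].round(1),'F',s["ft_force"].round(1),'gap',round(s["finger_gap"],1),'grip',round(s["grip_force"],1),'q',s["joint_pos"].round(0))
if a:
    D=np.real(fp(np.linalg.inv(T(s["tool_pos"],s["tcp_rot"]))@T(a[1:4],a[4:]),1/a[0]))
    print(int(a[0]),'x',[round(v,1) for v in D[:3,3]]+[round(v,4) for v in R.from_matrix(D[:3,:3]).as_rotvec()])
E
python3 plan.py 20 540 190 300 180 0 0; python3 -c "
from h import *
print(np.round(eyes.get_calibration('wrist')['mount'],2))"
```

```text
t 1.1 pos [ 144.2 -582.4  231.3] rot [180.   -0.   13.9] F [-0.  -0.6  0.3] gap 85.8 grip 0.0 q [-81.   7.  85.   0.  87.  -5.]
20 x [np.float64(24.6), np.float64(-35.9), np.float64(-3.4), np.float64(0.0), np.float64(-0.0), np.float64(0.0121)]
[[  -0.     -0.95   -0.31   79.17]
 [   1.      0.     -0.      1.17]
 [   0.     -0.31    0.95 -143.3 ]
 [   0.      0.      0.      1.  ]]
```

```bash
python3 plan.py 10 400 -300 320 180 0 50
```

```text
t 1.1 pos [ 144.2 -582.4  231.3] rot [180.   -0.   13.9] F [-0.  -0.6  0.3] gap 85.8 grip 0.0 q [-81.   7.  85.   0.  87.  -5.]
10 x [np.float64(36.9), np.float64(-11.8), np.float64(-8.9), np.float64(0.0), np.float64(0.0), np.float64(-0.063)]
```

Call:
{"method": "apply_moves", "body": {"rows": [[36.9, -11.8, -8.9, 0, 0, -0.063], [36.9, -11.8, -8.9, 0, 0, -0.063], [36.9, -11.8, -8.9, 0, 0, -0.063], [36.9, -11.8, -8.9, 0, 0, -0.063], [36.9, -11.8, -8.9, 0, 0, -0.063]], "fingers": 0}}

```text
time: 1.72
tool_pos: [295.4, -460.5, 276.1]
tcp_rot: [180.0, -0.0, 32.1]
ft_force: [0.2, -0.1, -0.1]
finger_gap: 0.3
grip_force: 0.0
```

Call:
{"method": "apply_moves", "body": {"rows": [[36.9, -11.8, -8.9, 0, 0, -0.063], [36.9, -11.8, -8.9, 0, 0, -0.063], [36.9, -11.8, -8.9, 0, 0, -0.063], [36.9, -11.8, -8.9, 0, 0, -0.063], [36.9, -11.8, -8.9, 0, 0, -0.063]]}}

```text
time: 2.35
tool_pos: [400.4, -298.5, 320.7]
tcp_rot: [180.0, -0.0, 50.1]
ft_force: [0.2, 0.7, -0.1]
finger_gap: 0.3
grip_force: 0.0
```

```bash
python3 plan.py 15 530 197 320 160 0 90
```

```text
t 2.35 pos [ 400.4 -298.5  320.7] rot [180.   -0.   50.1] F [ 0.2  0.7 -0.1] gap 0.3 grip 0.0 q [-43.  -9.  93.   0.  97.  -3.]
15 x [np.float64(34.6), np.float64(-4.1), np.float64(0.1), np.float64(-0.0223), np.float64(0.0081), np.float64(-0.0459)]
```

Call:
{"method": "apply_moves", "body": {"rows": [[34.6, -4.1, 0.1, -0.0223, 0.0081, -0.0459], [34.6, -4.1, 0.1, -0.0223, 0.0081, -0.0459], [34.6, -4.1, 0.1, -0.0223, 0.0081, -0.0459], [34.6, -4.1, 0.1, -0.0223, 0.0081, -0.0459], [34.6, -4.1, 0.1, -0.0223, 0.0081, -0.0459]]}}

```text
time: 2.98
tool_pos: [481.8, -145.1, 321.3]
tcp_rot: [173.3, -1.6, 63.3]
ft_force: [0.5, 0.8, -0.8]
finger_gap: -0.2
grip_force: 0.0
```

Call:
{"method": "apply_moves", "body": {"rows": [[34.6, -4.1, 0.1, -0.0223, 0.0081, -0.0459], [34.6, -4.1, 0.1, -0.0223, 0.0081, -0.0459], [34.6, -4.1, 0.1, -0.0223, 0.0081, -0.0459], [34.6, -4.1, 0.1, -0.0223, 0.0081, -0.0459], [34.6, -4.1, 0.1, -0.0223, 0.0081, -0.0459]]}}

```text
time: 3.6
tool_pos: [525.8, 23.1, 322.6]
tcp_rot: [166.6, -1.6, 76.7]
ft_force: [-0.4, 0.4, -0.6]
finger_gap: 0.0
grip_force: 0.0
```

Call:
{"method": "apply_moves", "body": {"rows": [[34.6, -4.1, 0.1, -0.0223, 0.0081, -0.0459], [34.6, -4.1, 0.1, -0.0223, 0.0081, -0.0459], [34.6, -4.1, 0.1, -0.0223, 0.0081, -0.0459], [34.6, -4.1, 0.1, -0.0223, 0.0081, -0.0459], [34.6, -4.1, 0.1, -0.0223, 0.0081, -0.0459]]}}

```text
time: 4.22
tool_pos: [530.4, 196.8, 319.7]
tcp_rot: [160.0, -0.0, 90.0]
ft_force: [0.2, -0.4, 1.0]
finger_gap: -0.2
grip_force: 0.0
```

```bash
python3 plan.py 10 555 197 160 138 0 90
```

```text
t 4.22 pos [530.4 196.8 319.7] rot [160.  -0.  90.] F [ 0.2 -0.4  1. ] gap -0.2 grip 0.0 q [ 19. -17. 102.  -7.  77.  20.]
10 x [np.float64(0.0), np.float64(-5.9), np.float64(15.2), np.float64(-0.0383), np.float64(0.0), np.float64(-0.0001)]
```

Call:
{"method": "apply_moves", "body": {"rows": [[0, -5.9, 15.2, -0.0383, 0, 0], [0, -5.9, 15.2, -0.0383, 0, 0], [0, -5.9, 15.2, -0.0383, 0, 0], [0, -5.9, 15.2, -0.0383, 0, 0], [0, -5.9, 15.2, -0.0383, 0, 0]]}}

```text
time: 4.85
tool_pos: [535.0, 195.7, 237.9]
tcp_rot: [149.0, -0.0, 89.9]
ft_force: [-0.6, -0.5, -0.3]
finger_gap: 0.3
grip_force: 0.0
```

Call:
{"method": "apply_moves", "body": {"rows": [[0, -5.9, 15.2, -0.0383, 0, 0], [0, -5.9, 15.2, -0.0383, 0, 0], [0, -5.9, 15.2, -0.0383, 0, 0], [0, -5.9, 15.2, -0.0383, 0, 0], [0, -5.9, 15.2, -0.0383, 0, 0]]}}

```text
time: 5.48
tool_pos: [555.0, 195.8, 159.1]
tcp_rot: [138.0, -0.0, 89.9]
ft_force: [0.7, -0.1, 0.2]
finger_gap: -0.0
grip_force: 0.0
```

Call:
{"method": "apply_moves", "body": {"rows": [[0, -7, 15.8, 0, 0, 0], [0, -7, 15.8, 0, 0, 0], [0, -7, 15.8, 0, 0, 0], [0, -7, 15.8, 0, 0, 0], [0, -7, 15.8, 0, 0, 0]]}}

```text
time: 6.1
tool_pos: [581.9, 195.7, 76.8]
tcp_rot: [138.1, -0.0, 89.9]
ft_force: [-1.1, -0.5, -0.6]
finger_gap: 0.1
grip_force: 0.0
```

```bash
python3 plan.py 10 602 197 79 135 0 90; cat > w.py <<'E'
import sys; from h import *
p,d=eyes.snapshot("side"); cv2.imwrite(f"pics/{sys.argv[1]}.png",cv2.resize(p[90:220,160:340,::-1],(720,520)))
E
python3 w.py s1
```

```text
t 6.1 pos [581.9 195.7  76.8] rot [138.1  -0.   89.9] F [-1.1 -0.5 -0.6] gap 0.1 grip 0.0 q [ 23.  -9. 130. -38.  25.  53.]
10 x [np.float64(0.1), np.float64(1.6), np.float64(1.2), np.float64(-0.0053), np.float64(0.0001), np.float64(-0.0002)]
```

View pics/s1.png

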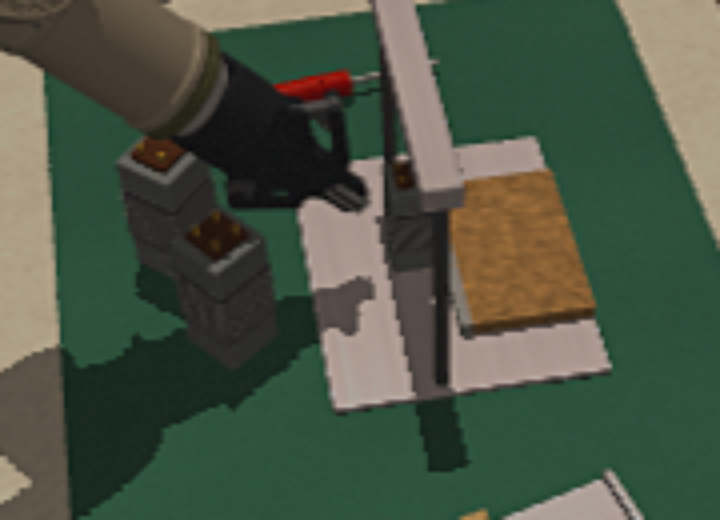

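Call:
{"method": "apply_moves", "body": {"rows": [[0, 1.6, 1.4, -0.01, 0, 0], [0, 1.6, 1.4, -0.01, 0, 0], [0, 1.6, 1.4, -0.01, 0, 0], [0, 1.6, 1.4, -0.01, 0, 0], [0, 1.6, 1.4, -0.01, 0, 0]]}}

```text
time: 6.78
tool_pos: [592.5, 195.7, 77.8]
tcp_rot: [135.1, -0.0, 89.9]
ft_force: [0.1, -0.5, 0.1]
finger_gap: -0.3
grip_force: 0.0
```

Call:
{"method": "apply_moves", "body": {"rows": [[0, 1.6, 1.2, -0.01, 0, 0], [0, 1.6, 1.2, -0.01, 0, 0], [0, 1.6, 1.2, -0.01, 0, 0], [0, 1.6, 1.2, -0.01, 0, 0], [0, 1.6, 1.2, -0.01, 0, 0]]}}

```text
time: 7.4
tool_pos: [602.3, 195.6, 79.2]
tcp_rot: [132.3, -0.0, 89.9]
ft_force: [-2.3, 0.2, 2.5]
finger_gap: -0.1
grip_force: 1.0
```

```bash
python3 plan.py 10 625 196 88 131 0 90
```

```text
t 7.4 pos [602.3 195.6  79.2] rot [132.3  -0.   89.9] F [-2.3  0.2  2.5] gap -0.1 grip 1.0 q [ 23.  -7. 130. -58.  20.  73.]
10 x [np.float64(0.0), np.float64(2.2), np.float64(1.1), np.float64(-0.0023), np.float64(0.0001), np.float64(-0.0002)]
```

Call:
{"method": "apply_moves", "body": {"rows": [[0, 2.0, 1.1, 0, 0, 0], [0, 2.0, 1.1, 0, 0, 0], [0, 2.0, 1.1, 0, 0, 0], [0, 2.0, 1.1, 0, 0, 0], [0, 2.0, 1.1, 0, 0, 0]]}}

```text
time: 8.02
tool_pos: [613.1, 195.6, 82.8]
tcp_rot: [132.3, -0.0, 89.9]
ft_force: [-1.2, 0.8, 0.6]
finger_gap: 0.2
grip_force: 0.8
```

Call:
{"method": "apply_moves", "body": {"rows": [[0, 2.0, 1.0, 0, 0, 0], [0, 2.0, 1.0, 0, 0, 0], [0, 2.0, 1.0, 0, 0, 0], [0, 2.0, 1.0, 0, 0, 0], [0, 2.0, 1.0, 0, 0, 0]]}}

```text
time: 8.65
tool_pos: [623.6, 195.5, 86.9]
tcp_rot: [132.3, -0.0, 89.9]
ft_force: [-1.3, -0.4, -0.3]
finger_gap: -0.1
grip_force: 0.3
```

```bash
python3 plan.py; python3 w.py s2
```

```text
t 8.65 pos [623.6 195.5  86.9] rot [132.3  -0.   89.9] F [-1.3 -0.4 -0.3] gap -0.1 grip 0.3 q [ 22.  -4. 128. -55.  20.  69.]
```

View pics/s2.png

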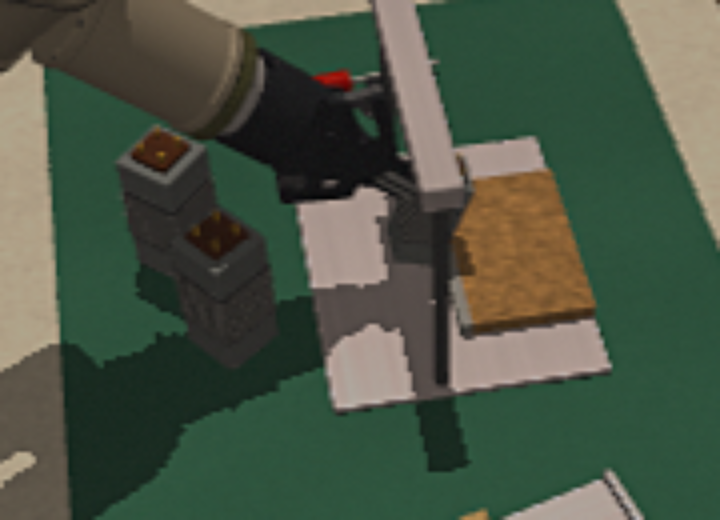

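The transformer is tilted about 25° under the bar (block at about (420,230)), and the gripper is clear of the bar. I'll continue slowly.

Call:
{"method": "apply_moves", "body": {"rows": [[0, 1.3, 1.0, 0, 0, 0], [0, 1.3, 1.0, 0, 0, 0], [0, 1.3, 1.0, 0, 0, 0], [0, 1.3, 1.0, 0, 0, 0], [0, 1.3, 1.0, 0, 0, 0]]}}

```text
time: 9.32
tool_pos: [631.6, 195.5, 88.2]
tcp_rot: [132.3, -0.0, 89.9]
ft_force: [-0.2, -0.1, 1.0]
finger_gap: 0.0
grip_force: 0.1
```

Call:
{"method": "apply_moves", "body": {"rows": [[0, 1.0, 1.0, 0, 0, 0], [0, 1.0, 1.0, 0, 0, 0], [0, 1.0, 1.0, 0, 0, 0], [0, 1.0, 1.0, 0, 0, 0], [0, 0, 0, 0, 0, 0]]}}

```text
time: 9.95
tool_pos: [637.3, 195.5, 88.5]
tcp_rot: [132.3, -0.0, 89.9]
ft_force: [-0.1, -0.7, 0.9]
finger_gap: -0.2
grip_force: 0.0
```

```bash
cat > q.py <<'E'
from h import *
for c in ["side","top"]:
    p,d=eyes.snapshot(c); np.savez(f"{c}.npz",p=p,d=d)
    for n in ["transformer","transformer_mid","transformer_tags"]:
        print(c,n,[(np.round(x["xyz"]).tolist(),round(x["confidence"],2)) for x in models.place_of(n,c) if x["xyz"][0]>560])
E
python3 plan.py; python3 q.py
```

```text
t 9.95 pos [637.3 195.5  88.5] rot [132.3  -0.   89.9] F [-0.1 -0.7  0.9] gap -0.2 grip 0.0 q [ 21.  -3. 126. -54.  19.  68.]
side transformer [([618.0, 201.0, 14.0], 0.83)]
side transformer_mid [([643.0, 200.0, 54.0], 0.8)]
side transformer_tags [([670.0, 199.0, 100.0], 0.61), ([602.0, 412.0, 3.0], 0.49)]
top transformer [([621.0, 197.0, 16.0], 0.67)]
top transformer_mid [([645.0, 200.0, 56.0], 0.6)]
top transformer_tags []
```

Call:
{"method": "apply_moves", "body": {"rows": [[0, 0.8, 1.3, 0, 0, 0], [0, 0.8, 1.3, 0, 0, 0], [0, 0.8, 1.3, 0, 0, 0], [0, 0.8, 1.3, 0, 0, 0], [0, 0, 0, 0, 0, 0]]}}

```text
time: 10.98
tool_pos: [643.3, 195.5, 87.3]
tcp_rot: [132.3, -0.0, 89.9]
ft_force: [-0.7, 0.1, 0.2]
finger_gap: -0.2
grip_force: 0.0
```

```bash
python3 q.py
```

```text
side transformer [([622.0, 201.0, 36.0], 0.94), ([643.0, 185.0, 1.0], 0.61)]
side transformer_mid [([662.0, 200.0, 38.0], 0.93)]
side transformer_tags [([717.0, 202.0, 37.0], 0.62)]
top transformer [([620.0, 202.0, 38.0], 0.67)]
top transformer_mid [([702.0, 180.0, 19.0], 0.6), ([667.0, 203.0, 40.0], 0.52), ([647.0, 185.0, 4.0], 0.27)]
top transformer_tags [([717.0, 196.0, 37.0], 0.66), ([624.0, -160.0, 53.0], 0.42)]
```

Call:
{"method": "apply_moves", "body": {"rows": [[0, -2.6, -5.1, 0.01, 0, 0], [0, -2.6, -5.1, 0.01, 0, 0], [0, -2.6, -5.1, 0.01, 0, 0], [0, -2.6, -5.1, 0.01, 0, 0], [0, -2.6, -5.1, 0.01, 0, 0]]}}

```text
time: 12.0
tool_pos: [615.5, 195.5, 95.5]
tcp_rot: [135.2, -0.0, 89.9]
ft_force: [-0.2, -0.4, 0.6]
finger_gap: -0.2
grip_force: 0.0
```

Call:
{"method": "apply_moves", "body": {"rows": [[0, -2.6, -5.1, 0.01, 0, 0], [0, -2.6, -5.1, 0.01, 0, 0], [0, -2.6, -5.1, 0.01, 0, 0], [0, -2.6, -5.1, 0.01, 0, 0], [0, -2.6, -5.1, 0.01, 0, 0]]}}

```text
time: 12.62
tool_pos: [588.3, 195.6, 105.1]
tcp_rot: [138.1, -0.0, 89.9]
ft_force: [0.2, -0.3, 0.3]
finger_gap: -0.2
grip_force: 0.0
```

```bash
python3 plan.py 15 520 190 330 160 0 90
```

```text
t 12.62 pos [588.3 195.6 105.1] rot [138.1  -0.   89.9] F [ 0.2 -0.3  0.3] gap -0.2 grip 0.0 q [ 22. -12. 128. -33.  28.  47.]
15 x [np.float64(-0.4), np.float64(4.0), np.float64(-15.2), np.float64(0.0255), np.float64(0.0001), np.float64(-0.0001)]
```

Call:
{"method": "apply_moves", "body": {"rows": [[-0.4, 4, -15.2, 0.0255, 0, 0], [-0.4, 4, -15.2, 0.0255, 0, 0], [-0.4, 4, -15.2, 0.0255, 0, 0], [-0.4, 4, -15.2, 0.0255, 0, 0], [-0.4, 4, -15.2, 0.0255, 0, 0]]}}

```text
time: 13.25
tool_pos: [555.8, 193.8, 177.1]
tcp_rot: [145.4, -0.0, 89.9]
ft_force: [0.1, -0.2, -0.7]
finger_gap: 0.3
grip_force: 0.0
```

Call:
{"method": "apply_moves", "body": {"rows": [[-0.4, 4, -15.2, 0.0255, 0, 0], [-0.4, 4, -15.2, 0.0255, 0, 0], [-0.4, 4, -15.2, 0.0255, 0, 0], [-0.4, 4, -15.2, 0.0255, 0, 0], [-0.4, 4, -15.2, 0.0255, 0, 0]]}}

```text
time: 13.88
tool_pos: [533.0, 191.9, 252.3]
tcp_rot: [152.8, -0.0, 89.9]
ft_force: [0.4, -0.0, 0.2]
finger_gap: -0.1
grip_force: 0.0
```

Call:
{"method": "apply_moves", "body": {"rows": [[-0.4, 4, -15.2, 0.0255, 0, 0], [-0.4, 4, -15.2, 0.0255, 0, 0], [-0.4, 4, -15.2, 0.0255, 0, 0], [-0.4, 4, -15.2, 0.0255, 0, 0], [-0.4, 4, -15.2, 0.0255, 0, 0]]}}

```text
time: 14.5
tool_pos: [519.8, 189.9, 329.7]
tcp_rot: [160.1, -0.0, 89.9]
ft_force: [0.9, 0.4, -0.3]
finger_gap: -0.0
grip_force: 0.0
```

```bash
python3 plan.py 15 705 200 330 180 0 0
cat > c.py <<'E'
from h import *
for c in ["side","top"]:
    p,d=eyes.snapshot(c); P=cloud(c,d); np.savez(f"{c}.npz",p=p,d=d)
    m=(d>0)&(P[...,2]>50)&(P[...,2]<64)&(P[...,0]>600)&(P[...,0]<740)&(P[...,1]>150)&(P[...,1]<260)
    q=P[m]; r=cv2.minAreaRect(q[:,:2].astype(np.float32)); print(c,len(q),np.round(r[0],1),np.round(r[1],1),round(r[2],1),q[:,2].mean().round(1), np.percentile(q,[1,99],axis=0).round(1).tolist())
E
python3 c.py
```

```text
t 14.5 pos [519.8 189.9 329.7] rot [160.1  -0.   89.9] F [ 0.9  0.4 -0.3] gap -0.0 grip 0.0 q [ 19. -19. 102.  -6.  78.  19.]
15 x [np.float64(9.7), np.float64(9.5), np.float64(2.2), np.float64(0.0182), np.float64(-0.0182), np.float64(0.1035)]
side 204 [665.7 197.8] [45.4 91.2] 89.8 57.9 [[620.3, 176.2, 50.8], [709.6, 220.3, 62.8]]
top 228 [665.2 196.4] [40.4 92.7] 88.4 57.7 [[619.3, 177.1, 50.7], [710.8, 217.0, 62.5]]
```

Call:
{"method": "apply_moves", "body": {"rows": [[9.7, 9.5, 2.2, 0.0182, -0.0182, 0.1035], [9.7, 9.5, 2.2, 0.0182, -0.0182, 0.1035], [9.7, 9.5, 2.2, 0.0182, -0.0182, 0.1035], [9.7, 9.5, 2.2, 0.0182, -0.0182, 0.1035], [9.7, 9.5, 2.2, 0.0182, -0.0182, 0.1035]], "fingers": 85}}

```text
time: 15.22
tool_pos: [577.2, 226.9, 333.4]
tcp_rot: [166.4, -3.7, 59.8]
ft_force: [0.5, -0.4, -0.0]
finger_gap: 84.7
grip_force: 0.0
```

Call:
{"method": "apply_moves", "body": {"rows": [[9.7, 9.5, 2.2, 0.0182, -0.0182, 0.1035], [9.7, 9.5, 2.2, 0.0182, -0.0182, 0.1035], [9.7, 9.5, 2.2, 0.0182, -0.0182, 0.1035], [9.7, 9.5, 2.2, 0.0182, -0.0182, 0.1035], [9.7, 9.5, 2.2, 0.0182, -0.0182, 0.1035]]}}

```text
time: 15.85
tool_pos: [645.2, 230.1, 334.7]
tcp_rot: [173.7, -3.7, 29.7]
ft_force: [0.0, -0.3, 0.5]
finger_gap: 85.1
grip_force: 0.0
```

Call:
{"method": "apply_moves", "body": {"rows": [[9.7, 9.5, 2.2, 0.0182, -0.0182, 0.1035], [9.7, 9.5, 2.2, 0.0182, -0.0182, 0.1035], [9.7, 9.5, 2.2, 0.0182, -0.0182, 0.1035], [9.7, 9.5, 2.2, 0.0182, -0.0182, 0.1035], [9.7, 9.5, 2.2, 0.0182, -0.0182, 0.1035]]}}

```text
time: 16.48
tool_pos: [705.8, 199.4, 328.8]
tcp_rot: [-180.0, 0.0, -0.2]
ft_force: [-0.2, -0.5, -0.9]
finger_gap: 85.3
grip_force: 0.0
```

```bash
python3 plan.py 15 690 198 110 180 10 0;  python3 plan.py 15 690 198 110 180 0 0
```

```text
t 16.48 pos [705.8 199.4 328.8] rot [-180.     0.    -0.2] F [-0.2 -0.5 -0.9] gap 85.3 grip 0.0 q [ 12.  29.  50.   0. 102. 102.]
15 x [np.float64(0.1), np.float64(0.1), np.float64(14.6), np.float64(-0.0001), np.float64(-0.0116), np.float64(-0.0003)]
t 16.48 pos [705.8 199.4 328.8] rot [-180.     0.    -0.2] F [-0.2 -0.5 -0.9] gap 85.3 grip 0.0 q [ 12.  29.  50.   0. 102. 102.]
15 x [np.float64(-1.0), np.float64(0.1), np.float64(14.6), np.float64(-0.0), np.float64(0.0), np.float64(-0.0003)]
```

Call:
{"method": "apply_moves", "body": {"rows": [[0.1, 0.1, 14.6, 0, -0.0116, 0], [0.1, 0.1, 14.6, 0, -0.0116, 0], [0.1, 0.1, 14.6, 0, -0.0116, 0], [0.1, 0.1, 14.6, 0, -0.0116, 0], [0.1, 0.1, 14.6, 0, -0.0116, 0]]}}

```text
time: 17.1
tool_pos: [704.3, 199.1, 256.0]
tcp_rot: [180.0, 3.3, -0.0]
ft_force: [-0.9, -0.3, -0.3]
finger_gap: 84.8
grip_force: 0.0
```

Call:
{"method": "apply_moves", "body": {"rows": [[0.1, 0.1, 14.6, 0, -0.0116, 0], [0.1, 0.1, 14.6, 0, -0.0116, 0], [0.1, 0.1, 14.6, 0, -0.0116, 0], [0.1, 0.1, 14.6, 0, -0.0116, 0], [0.1, 0.1, 14.6, 0, -0.0116, 0]]}}

```text
time: 17.73
tool_pos: [699.2, 198.3, 183.4]
tcp_rot: [-180.0, 6.6, -0.1]
ft_force: [0.2, -0.4, -0.2]
finger_gap: 85.2
grip_force: 0.0
```

Call:
{"method": "apply_moves", "body": {"rows": [[0.1, 0.1, 14.6, 0, -0.0116, 0], [0.1, 0.1, 14.6, 0, -0.0116, 0], [0.1, 0.1, 14.6, 0, -0.0116, 0], [0.1, 0.1, 14.6, 0, -0.0116, 0], [0.1, 0.1, 14.6, 0, -0.0116, 0]]}}

```text
time: 18.35
tool_pos: [689.6, 197.9, 111.1]
tcp_rot: [-180.0, 9.9, -0.1]
ft_force: [0.8, 0.1, -0.1]
finger_gap: 85.0
grip_force: 0.0
```

```bash
python3 plan.py 10 680 197.5 24 180 10 0; cat > w2.py <<'E'
from h import *
p,d=eyes.snapshot("wrist"); P=cloud("wrist",d); cv2.imwrite("pics/w1.png",p[:,:,::-1])
m=(d>0)&(P[...,2]>50)&(P[...,2]<64)&(P[...,0]>600)&(P[...,0]<740)&(P[...,1]>160)&(P[...,1]<240)
q=P[m]; r=cv2.minAreaRect(q[:,:2].astype(np.float32)); print(len(q),np.round(r[0],1),np.round(r[1],1),round(r[2],1),q[:,2].mean().round(1), np.percentile(q,[1,99],axis=0).round(1).tolist())
E
python3 w2.py
```

```text
t 18.35 pos [689.6 197.9 111.1] rot [-1.8e+02  9.9e+00 -1.0e-01] F [ 0.8  0.1 -0.1] gap 85.0 grip 0.0 q [ 11.  40.  58.   2.  92. 101.]
10 x [np.float64(0.6), np.float64(0.0), np.float64(8.7), np.float64(-0.0), np.float64(-0.0001), np.float64(-0.0001)]
5316 [664.6 197.8] [40.2 92.5] 89.4 55.8 [[620.3, 178.1, 51.4], [706.4, 217.2, 57.3]]
```

View pics/w1.png

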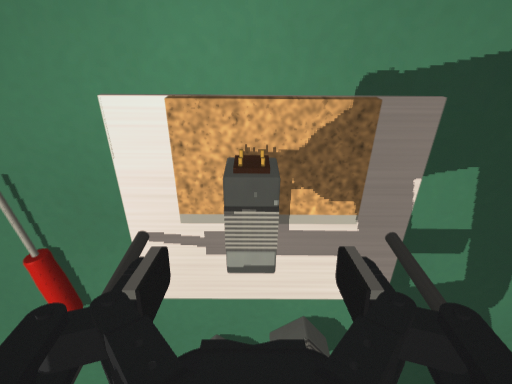

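The wrist view shows the block lying straight at px (250,215), tags pointing to the far side at (255,150), midway between the open fingers. I'll descend and grip.

Call:
{"method": "apply_moves", "body": {"rows": [[0.6, 0, 8.7, 0, 0, 0], [0.6, 0, 8.7, 0, 0, 0], [0.6, 0, 8.7, 0, 0, 0], [0.6, 0, 8.7, 0, 0, 0], [0.6, 0, 8.7, 0, 0, 0]]}}

```text
time: 19.02
tool_pos: [685.2, 197.9, 68.1]
tcp_rot: [-180.0, 9.9, -0.1]
ft_force: [-0.0, -0.2, -0.3]
finger_gap: 84.9
grip_force: 0.0
```

Call:
{"method": "apply_moves", "body": {"rows": [[0.6, 0, 8.7, 0, 0, 0], [0.6, 0, 8.7, 0, 0, 0], [0.6, 0, 8.7, 0, 0, 0], [0.6, 0, 8.7, 0, 0, 0], [0.6, 0, 8.7, 0, 0, 0]]}}

```text
time: 19.65
tool_pos: [680.7, 197.8, 24.7]
tcp_rot: [-180.0, 9.9, -0.1]
ft_force: [-0.1, 0.4, -0.8]
finger_gap: 84.6
grip_force: 0.0
```

Call:
{"method": "apply_moves", "body": {"rows": [[0, 0, 0, 0, 0, 0], [0, 0, 0, 0, 0, 0], [0, 0, 0, 0, 0, 0], [0, 0, 0, 0, 0, 0], [0, 0, 0, 0, 0, 0]], "fingers": 30, "grip_force": 90}}

```text
time: 20.27
tool_pos: [681.6, 198.0, 26.3]
tcp_rot: [-180.0, 9.8, -0.1]
ft_force: [2.3, -0.3, 4.3]
finger_gap: 38.8
grip_force: 91.9
```

Call:
{"method": "apply_moves", "body": {"rows": [[0, 0, 0, 0, 0, 0], [0, 0, 0, 0, 0, 0], [0, 0, -1, 0, 0, 0], [0, 0, -2, 0, 0, 0], [0, 0, -2, 0, 0, 0]]}}

```text
time: 20.9
tool_pos: [680.0, 197.5, 28.3]
tcp_rot: [180.0, 10.1, -0.1]
ft_force: [0.0, 0.5, -6.1]
finger_gap: 38.6
grip_force: 91.2
```

```bash
python3 plan.py 15 705 195 150 180 10 0
```

```text
t 20.9 pos [680.  197.5  28.3] rot [ 1.80e+02  1.01e+01 -1.00e-01] F [ 0.   0.5 -6.1] gap 38.6 grip 91.2 q [ 11.  43.  62.   2.  85. 101.]
15 x [np.float64(0.2), np.float64(0.2), np.float64(-8.3), np.float64(0.0), np.float64(0.0001), np.float64(-0.0001)]
```

Call:
{"method": "apply_moves", "body": {"rows": [[0.2, 0.2, -8.3, 0, 0, 0], [0.2, 0.2, -8.3, 0, 0, 0], [0.2, 0.2, -8.3, 0, 0, 0], [0.2, 0.2, -8.3, 0, 0, 0], [0.2, 0.2, -8.3, 0, 0, 0]]}}

```text
time: 21.52
tool_pos: [689.9, 196.8, 71.6]
tcp_rot: [-180.0, 9.9, -0.1]
ft_force: [-0.8, 0.5, -5.4]
finger_gap: 38.6
grip_force: 91.1
```

```bash
python3 plan.py 15 740 150 170 180 10 0; cat > v.py <<'E'
from h import *
# pose of the held block in tool frame, from wrist + side
for c in ["wrist","side","top"]:
    eyes.snapshot(c)
    for n in ["transformer","transformer_mid","transformer_tags"]:
        print(c,n,[(np.round(x["xyz"]).tolist(),round(x["confidence"],2)) for x in models.place_of(n,c) if x["xyz"][0]>560])
E
python3 v.py
```

```text
t 21.52 pos [689.9 196.8  71.6] rot [-1.8e+02  9.9e+00 -1.0e-01] F [-0.8  0.5 -5.4] gap 38.6 grip 91.1 q [ 11.  41.  59.   2.  89. 101.]
15 x [np.float64(2.2), np.float64(3.1), np.float64(-7.0), np.float64(-0.0), np.float64(-0.0001), np.float64(-0.0001)]
wrist transformer [([629.0, 195.0, 84.0], 0.56)]
wrist transformer_mid [([671.0, 197.0, 84.0], 0.58)]
wrist transformer_tags [([728.0, 195.0, 82.0], 0.56)]
side transformer [([626.0, 203.0, 80.0], 0.73)]
side transformer_mid [([674.0, 199.0, 82.0], 0.62)]
side transformer_tags [([726.0, 198.0, 84.0], 0.49)]
top transformer []
top transformer_mid []
top transformer_tags []
```

Call:
{"method": "apply_moves", "body": {"rows": [[3.3, 4.7, -10.5, 0, 0, 0], [3.3, 4.7, -10.5, 0, 0, 0], [3.3, 4.7, -10.5, 0, 0, 0], [3.3, 4.7, -10.5, 0, 0, 0], [3.3, 4.7, -10.5, 0, 0, 0]]}}

```text
time: 22.75
tool_pos: [715.4, 172.8, 120.6]
tcp_rot: [-180.0, 9.9, -0.1]
ft_force: [0.3, -0.5, -6.2]
finger_gap: 38.6
grip_force: 91.0
```

Call:
{"method": "apply_moves", "body": {"rows": [[3.3, 4.7, -10.5, 0, 0, 0], [3.3, 4.7, -10.5, 0, 0, 0], [3.3, 4.7, -10.5, 0, 0, 0], [3.3, 4.7, -10.5, 0, 0, 0], [3.3, 4.7, -10.5, 0, 0, 0]]}}

```text
time: 23.38
tool_pos: [740.5, 149.5, 169.2]
tcp_rot: [-180.0, 9.9, -0.1]
ft_force: [-0.7, 0.1, -4.8]
finger_gap: 38.7
grip_force: 91.0
```

```bash
python3 plan.py 20 690 -145 130 180 10 14.5
```

```text
t 23.38 pos [740.5 149.5 169.2] rot [-1.8e+02  9.9e+00 -1.0e-01] F [-0.7  0.1 -4.8] gap 38.7 grip 91.0 q [  7.  45.  44.   1. 101.  97.]
20 x [np.float64(-3.9), np.float64(14.4), np.float64(2.7), np.float64(-0.0022), np.float64(-0.0001), np.float64(-0.0125)]
```

Call:
{"method": "apply_moves", "body": {"rows": [[-3.9, 14.4, 2.7, -0.0022, 0, -0.0125], [-3.9, 14.4, 2.7, -0.0022, 0, -0.0125], [-3.9, 14.4, 2.7, -0.0022, 0, -0.0125], [-3.9, 14.4, 2.7, -0.0022, 0, -0.0125], [-3.9, 14.4, 2.7, -0.0022, 0, -0.0125]]}}

```text
time: 24.0
tool_pos: [719.9, 76.2, 158.5]
tcp_rot: [180.0, 9.9, 3.6]
ft_force: [-0.3, 0.8, -5.6]
finger_gap: 39.0
grip_force: 91.2
```

Call:
{"method": "apply_moves", "body": {"rows": [[-3.9, 14.4, 2.7, -0.0022, 0, -0.0125], [-3.9, 14.4, 2.7, -0.0022, 0, -0.0125], [-3.9, 14.4, 2.7, -0.0022, 0, -0.0125], [-3.9, 14.4, 2.7, -0.0022, 0, -0.0125], [-3.9, 14.4, 2.7, -0.0022, 0, -0.0125]]}}

```text
time: 24.62
tool_pos: [705.1, 2.7, 148.6]
tcp_rot: [180.0, 9.9, 7.2]
ft_force: [-0.6, -0.6, -5.5]
finger_gap: 38.6
grip_force: 91.2
```

Call:
{"method": "apply_moves", "body": {"rows": [[-3.9, 14.4, 2.7, -0.0022, 0, -0.0125], [-3.9, 14.4, 2.7, -0.0022, 0, -0.0125], [-3.9, 14.4, 2.7, -0.0022, 0, -0.0125], [-3.9, 14.4, 2.7, -0.0022, 0, -0.0125], [-3.9, 14.4, 2.7, -0.0022, 0, -0.0125]]}}

```text
time: 25.25
tool_pos: [694.7, -71.7, 138.7]
tcp_rot: [180.0, 9.9, 10.9]
ft_force: [-0.1, -0.2, -5.8]
finger_gap: 38.8
grip_force: 91.2
```

Call:
{"method": "apply_moves", "body": {"rows": [[-3.9, 14.4, 2.7, -0.0022, 0, -0.0125], [-3.9, 14.4, 2.7, -0.0022, 0, -0.0125], [-3.9, 14.4, 2.7, -0.0022, 0, -0.0125], [-3.9, 14.4, 2.7, -0.0022, 0, -0.0125], [-3.9, 14.4, 2.7, -0.0022, 0, -0.0125]]}}

```text
time: 25.88
tool_pos: [689.0, -146.6, 128.7]
tcp_rot: [180.0, 9.9, 14.5]
ft_force: [-0.0, -0.1, -6.2]
finger_gap: 38.9
grip_force: 91.2
```

```bash
python3 plan.py 15 676 -148 70 180 10 14.5; python3 v.py; python3 -c "
from h import *
p,d=eyes.snapshot('side'); cv2.imwrite('pics/s3.png',cv2.resize(p[170:300,200:380,::-1],(720,520)))"
```

```text
t 25.88 pos [ 689.  -146.6  128.7] rot [180.    9.9  14.5] F [-0.  -0.1 -6.2] gap 38.9 grip 91.2 q [-14.  36.  61.  -5.  92.  62.]
15 x [np.float64(-0.2), np.float64(-0.1), np.float64(4.0), np.float64(0.0), np.float64(-0.0001), np.float64(0.0)]
wrist transformer [([632.0, -162.0, 138.0], 0.9)]
wrist transformer_mid [([672.0, -148.0, 140.0], 0.95)]
wrist transformer_tags [([726.0, -140.0, 139.0], 0.61)]
side transformer [([628.0, -159.0, 136.0], 0.79)]
side transformer_mid [([678.0, -148.0, 143.0], 0.98)]
side transformer_tags [([725.0, -134.0, 140.0], 0.58)]
top transformer [([645.0, 177.0, -1.0], 0.49)]
top transformer_mid []
top transformer_tags []
```

View pics/s3.png

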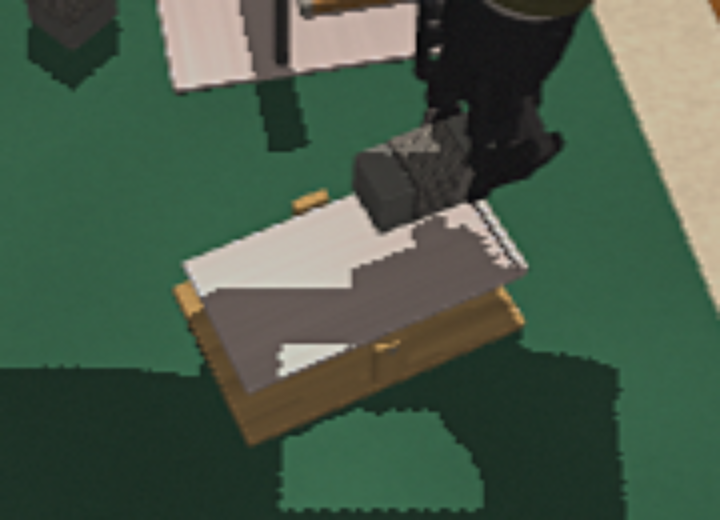

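The block is held level at about (410,180) above the lip half of the tray, plain end towards the pivot, tags towards the lip at (500,240). I'll lower it.

Call:
{"method": "apply_moves", "body": {"rows": [[-0.2, -0.1, 6, 0, 0, 0], [-0.2, -0.1, 6, 0, 0, 0], [-0.2, -0.1, 6, 0, 0, 0], [-0.2, -0.1, 6, 0, 0, 0], [-0.2, -0.1, 6, 0, 0, 0]]}}

```text
time: 27.15
tool_pos: [682.8, -146.7, 99.0]
tcp_rot: [180.0, 9.9, 14.5]
ft_force: [0.1, 0.3, -5.8]
finger_gap: 39.0
grip_force: 91.3
```

Call:
{"method": "apply_moves", "body": {"rows": [[-0.2, 0, 6, 0, 0, 0], [-0.2, 0, 6, 0, 0, 0], [-0.2, 0, 6, 0, 0, 0], [-0.2, 0, 4, 0, 0, 0], [-0.2, 0, 3, 0, 0, 0]]}}

```text
time: 27.78
tool_pos: [677.8, -148.0, 74.8]
tcp_rot: [180.0, 9.9, 14.5]
ft_force: [0.1, -0.4, -5.4]
finger_gap: 38.7
grip_force: 91.3
```

```bash
python3 plan.py 5 676 -148 66 180 10 14.5
```

```text
t 27.77 pos [ 677.8 -148.    74.8] rot [180.    9.9  14.5] F [ 0.1 -0.4 -5.4] gap 38.7 grip 91.3 q [-14.  37.  66.  -5.  86.  62.]
5 x [np.float64(-0.0), np.float64(-0.1), np.float64(1.8), np.float64(0.0), np.float64(-0.0004), np.float64(-0.0001)]
```

Call:
{"method": "apply_moves", "body": {"rows": [[0, 0, 1.8, 0, 0, 0], [0, 0, 1.6, 0, 0, 0], [0, 0, 1.4, 0, 0, 0], [0, 0, 1.2, 0, 0, 0], [0, 0, 1, 0, 0, 0]]}}

```text
time: 28.4
tool_pos: [676.8, -148.3, 68.2]
tcp_rot: [180.0, 9.9, 14.5]
ft_force: [-0.5, 0.0, -5.3]
finger_gap: 38.9
grip_force: 91.3
```

Call:
{"method": "apply_moves", "body": {"rows": [[0, 0, 0.8, 0, 0, 0], [0, 0, 0.8, 0, 0, 0], [0, 0, 0.8, 0, 0, 0], [0, 0, 0.6, 0, 0, 0], [0, 0, 0, 0, 0, 0]]}}

```text
time: 29.02
tool_pos: [676.2, -148.5, 65.1]
tcp_rot: [180.0, 9.9, 14.5]
ft_force: [0.2, 1.3, -5.3]
finger_gap: 39.0
grip_force: 91.3
```

Call:
{"method": "apply_moves", "body": {"rows": [[0, 0, 0.6, 0, 0, 0], [0, 0, 0.6, 0, 0, 0], [0, 0, 0.5, 0, 0, 0], [0, 0, 0, 0, 0, 0], [0, 0, 0, 0, 0, 0]]}}

```text
time: 29.65
tool_pos: [676.2, -148.5, 64.1]
tcp_rot: [180.0, 9.9, 14.5]
ft_force: [-0.3, 1.0, 0.1]
finger_gap: 38.6
grip_force: 91.6
```

```bash
cat > f.py <<'E'
from h import *
F=[]
for i in range(4): p,d=eyes.snapshot("side"); F.append(sense()["ft_force"])
print("F",np.mean(F,0).round(2))
P=cloud("side",d); a=np.radians(14.4); e=np.array([np.cos(a),np.sin(a)]); n=np.array([-e[1],e[0]])
D=P[...,:2]-[624.3,-161.5]; X=D@e; Y=D@n
m=(d>0)&(abs(X)<95)&(abs(Y)<48)&(P[...,2]>30)&(P[...,2]<85)
for lo,hi in [(-90,-60),(-60,-30),(-30,-10)]:
    k=m&(X>lo)&(X<hi); print(lo,k.sum(),np.median(P[k][:,2]).round(1))
for n in ["transformer","transformer_mid","transformer_tags"]:
    for x in models.place_of(n,"side"):
        v=np.array(x["xyz"]); 
        if abs(v[1]+160)<100: print(n,v.round(),'tray',((v[:2]-[624.3,-161.5])@np.c_[e,[-e[1],e[0]]]).round(1),round(x["confidence"],2))
E
python3 f.py
```

```text
F [-0.17  0.99  1.1 ]
-90 361 57.1
-60 354 57.0
-30 229 57.0
transformer [ 617. -162.   70.] tray [-7.3  1.5] 0.97
transformer_mid [ 661. -152.   78.] tray [37.5  0.1] 0.9
transformer_tags [ 713. -138.   75.] tray [91.5  0.2] 0.97
```

Contact made: the block sits at tray (37.5, 0) with the tray still level. Releasing.

Call:
{"method": "apply_moves", "body": {"rows": [[0, 0, 0, 0, 0, 0], [0, 0, 0, 0, 0, 0], [0, 0, 0, 0, 0, 0], [0, 0, 0, 0, 0, 0], [0, 0, 0, 0, 0, 0]], "fingers": 80}}

```text
time: 30.62
tool_pos: [675.9, -148.6, 63.5]
tcp_rot: [180.0, 9.9, 14.5]
ft_force: [-0.3, 0.2, 0.1]
finger_gap: 80.0
grip_force: 0.0
```

Call:
{"method": "apply_moves", "body": {"rows": [[0, 0, -2, 0, 0, 0], [0, 0, -8, 0, 0, 0], [0, 0, -12, 0, 0, 0], [0, 0, -15, 0, 0, 0], [0, 0, -15, 0, 0, 0]]}}

```text
time: 31.25
tool_pos: [685.2, -146.3, 116.5]
tcp_rot: [179.9, 9.8, 14.5]
ft_force: [0.7, -0.4, 0.4]
finger_gap: 80.3
grip_force: 0.0
```

Call:
{"method": "apply_moves", "body": {"rows": [[0, 0, -15, 0, 0, 0], [0, 0, -15, 0, 0, 0], [0, 0, -15, 0, 0, 0], [0, 0, -15, 0, 0, 0], [0, 0, -15, 0, 0, 0]]}}

```text
time: 31.88
tool_pos: [697.2, -143.0, 189.6]
tcp_rot: [180.0, 9.9, 14.5]
ft_force: [0.0, -0.1, 0.1]
finger_gap: 80.0
grip_force: 0.0
```

```bash
python3 f.py; python3 -c "
from h import *
p,d=eyes.snapshot('side'); cv2.imwrite('pics/s4.png',cv2.resize(p[170:300,200:380,::-1],(720,520)))"
```

```text
F [ 0.3  -0.13  0.6 ]
-90 352 73.3
-60 333 66.7
-30 220 61.2
transformer [ 622. -158.   71.] tray [-1.4  3.9] 0.83
transformer_mid [ 665. -151.   66.] tray [41.9  0.1] 0.65
transformer_tags [ 716. -138.   56.] tray [94.3 -0.1] 0.78
```

View pics/s4.png

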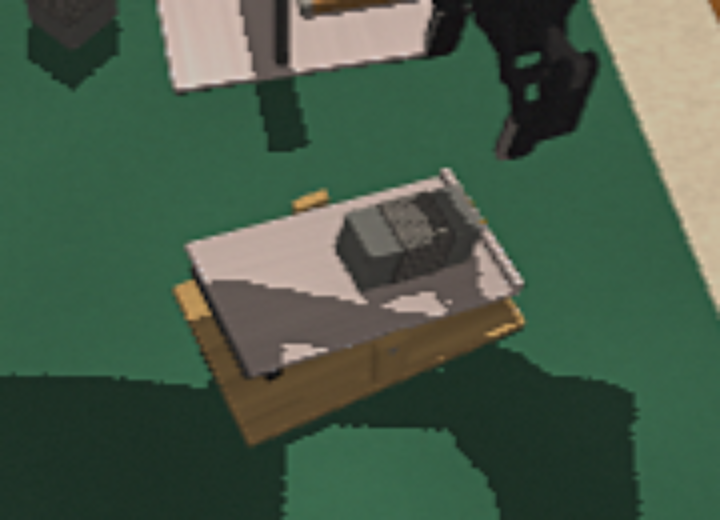

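The tray is tipped, with a slope of about 0.22. The block lies lengthwise and centred at (405,240), tags towards the lip, with the gripper clear above it. Handing in.

```bash
python3 -c "
from bench import job
print(job.hand_in())"
```

```text
the job is handed in; nothing more can be done
None
```

I tipped the transformer over the fence onto the cork, then placed it on the tray centred with its tags to the lip. The tray went down to the lip end, and I handed the job in at about 32 s; no verdict came back.

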